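# Hold a filter paddle in the beam enclosure

### The arm

A 6-joint arm with a two-finger parallel gripper is mounted at the origin on the work surface. World frame = base frame: x ahead of the robot, y to its left, z up, the work surface at z = 0. Lengths are in m, angles in degrees, forces in N, time in s.
With the tool pointing down it reaches from about 0.4 to 0.825 m from the base axis. Payload 7 kg.
Tool frame: the origin (TCP) lies at the very end of the fingers, on their centre line; the grasp point (between the pads) lies 19 mm behind it (hold_point_z is the distance from the TCP to the grasp point, in m); x points along the fingers, y is the direction in which the jaws open and shut, and the axes are right-handed (so a half turn about x gives the same grasp; the last joint's range is limited). The gripper opens to 88 mm and grips with 3 to 60 N. Pads are 19 mm wide; open, the fingers measure 130 mm over their backs; the gripper's body (78 mm by 193 mm) begins 47 mm behind the grasp point.
Start: joints at [-58.837, 20.546, 0.682, 0, -70.136, -16.507], TCP at [0.171, -0.653, 0.227] pointing down, gripper open.
Joint ranges: [-176.03, 176.03], [-82.01, 121.73], [-58.28, 71.71], [-173.87, 95.51], [-174.79, -0.11], [-173.66, 173.66]. Speed limits (degrees/s): [136.94, 136.94, 172.46, 180, 180, 180].

### API

Orientations are given as [roll, pitch, yaw] about the fixed x, y, z axes, in that order (R = Rz(yaw) Ry(pitch) Rx(roll)).
In Python, from plant import * gives the robot as it stands.
- The arm moves only by the shell command python3 -m crank 'ROWS'. ROWS is a JSON object of lists of equal length, an entry for each row: "delta_pos": the shift along the tool's x, y, z in m, a list of three; "turn": the turn, a rotation vector about the tool's x, y, z in degrees, a list of three; "grip": the opening, from 0 (shut) to 1 (fully open). A call has 1 to 12 rows; each row is the pose to reach, as a shift and turn from the pose commanded when the call began, along the tool's axes at that moment; what a row does not reach only later rows make up. A row lasts 1/12 s, in which the tool goes at most 41.7 mm and 7.16 degrees, less where a joint would pass 70% of its speed; a pose out of reach is approached as far as the arm can. A call with a gripper value outside its range is refused whole. The fingers move at their own pace and stop on an object; the grip force is fixed at half the most. Time passes only in rows, so rows that repeat a pose let the fingers close. It gives the time, the measured TCP pose, the force and the opening at its end, in the units of the state.
- get_obs(): the state, without advancing time (a new reading comes with each control period).
- snapshot(name): name is "scene" or "top" or "wrist"; returns a dict with "pixels" (400x640x3 uint8, blue, green, red), "range_z" (400x640 float32, m along the optical axis (not along the pixel's ray), 0 where there is no reading), "camera_matrix" (3x3 intrinsics, pixels), "eye" and "rotation" of the camera in the world. Camera axes: x right, y up, looking along -z (the intrinsics and any distortion apply to the point x, -y, -z); pixel columns grow to the right and rows downward; lengths in m; the calibration is good to about 2 mm. A picture is of the moment at which its call begins.
- close_job(): hands the job in, once; it reports no verdict.
The state is a dict: "clock": time; "joint_pos": joint angles; "qvel": joint speeds; "tau": joint torques, N m; "tool_pos": TCP position; "orientation": TCP orientation; "force": force on the tool from outside, world axes, zero at the start; "moment": the same for the moment, N m; "opening": finger opening in m.
Only numpy, scipy, OpenCV 4.12 (cv2) and the standard library are available. Lean on these libraries where they do the work, as an engineer would, in place of code of your own. Each camera call takes 0.05 s, during which the arm holds its last target. There are 200 camera calls.

### The job

Lift the loose grey dust lid with the black knob off the blue beam enclosure and set it down gently, upright, on the open bench. Then take the orange-handled filter paddle from its rack and pass its blade down through the slot in the top of the enclosure until the white line on the blade is about level with the slot's mouth. Finish still holding it there, upright and still, with the handle clear above the enclosure and the grip not let go; leave the lens mount, screw jar and brass block where they are.

Things in the scene. Friction and masses are not known exactly. Their poses are not given: they have to be found in the camera images.
- enclosure: Blue metal beam enclosure fixed to the bench, 120 (x) x 150 (y) mm, flat top at 92 mm; an aluminium boss 40 (x) x 70 (y) mm amid its top rises to 100 mm. Hollow down to the bench. Low feet stick out 19 mm from its y sides. Origin: centre of its underside; z up. Stands left or right of the robot (the rack on the other side), turned up to 30 degrees; the bench between them is free.
- slot (a point): Centre of the slot's mouth on the boss's top face, 100 mm above the bench. The slot is 8 mm (x) by 42 mm (y), straight down through 14 mm of metal, with a 2 mm chamfer at the mouth; empty below. Axes as the enclosure's. Hidden under the lid at the start.
- lid: Loose grey dust lid over the boss, about 0.12 kg: 52 (x) x 82 (y) mm, a 4 mm plate with a 7 mm skirt round the boss (3 mm play each way). Black round knob, 24 mm across, in the middle, 11 to 43 mm above the origin. Origin: centre of the underside (skirt's lower edge), at height 0 when set on the bench; z up. Lifts straight off.
- rack: Fixed small steel and aluminium rack, base 70 (x) x 100 (y) mm, top plate 50 x 90 mm at 90 mm above the bench, with a slot of 11 x 45 mm in which the paddle hangs. Origin: centre of the underside; z up.
- paddle: Upright filter paddle, about 0.12 kg. Heights above the tip: black blade 0-80 mm, 6 mm thick (x), 40 wide (y), rounded edges, round green glass, white line at 50; orange flange 20 x 54 mm at 80-85, resting on the rack's top; orange grip block 14 mm thick (x), 34 wide (y) at 85-127. Origin: middle of the blade's lower tip; z up. Lifts straight out. Same when turned half a turn about z.
- lens_mount: Bystander: lens in a black ring on a short post and aluminium base 50 x 75 mm, 79 mm tall. Origin: centre of the underside.
- screw_jar: Bystander: clear screw jar, 48 mm in diameter, 60 mm tall. Origin: centre of the underside.
- cooling_block: Bystander: brass block 50 x 60 x 45 mm with two blue fittings. Origin: centre of the underside.
There are look-alikes about, which are no part of the job. There is more than one size of the paddle; the one meant has the size given above.

How it is judged:
By the outcome, as a careful person would: the job done as asked, in the order asked, and still so for the second after the job is handed in, while the arm keeps its last pose, push and grip.
It also fails if it takes over 72 s, if anything falls off the work surface, if the arm or the gripper's body presses on something with over 40 N, if the wrist force passes 120 N, or if a joint passes its speed limit or range.

## Working session

There is one attempt and no reset: what is moved stays moved. The work goes in short steps, Python scripts to look and compute and a shell command to move; the robot and the scene stay as the last step left them, time stands still between calls to the robot, and variables do not carry over. Pictures are saved under pics/ and viewed, about 8 in all and at most 12, crops included, and the job is handed in when it is done.

```bash
mkdir -p pics
cat > h.py <<'E'
from plant import *
import numpy as np, cv2
from scipy.spatial.transform import Rotation as R
def cloud(s):
    K=np.array(s["camera_matrix"]);z=s["range_z"];v,u=np.mgrid[:400,:640]
    x=(u-K[0,2])/K[0,0]*z;y=(v-K[1,2])/K[1,1]*z
    return np.stack([x,-y,-z],-1)@np.array(s["rotation"]).T+np.array(s["eye"])
def save(n):
    s=snapshot(n);return s,cloud(s)
def toolR(o): return R.from_euler('xyz',o["orientation"],degrees=True)
def dtool(target,o=None):
    o=o or get_obs();return toolR(o).inv().apply(np.array(target)-np.array(o["tool_pos"]))
E
python3 - <<'E'
from h import *
o=get_obs();print(o);print(toolR(o).as_matrix().round(3))
for n in ["top","scene"]:
    s,c=save(n);cv2.imwrite(f"pics/{n}0.png",s["pixels"]);np.savez(f"{n}0.npz",c=c,p=s["pixels"]);print(n,np.array(s["eye"]),s["camera_matrix"], [k for k in s])
E
```

```text
{'clock': 0.0, 'joint_pos': array([-5.88377032e+01,  2.05920234e+01,  6.32814828e-01, -1.99225031e-02,
       -7.01364710e+01, -1.65083581e+01]), 'qvel': array([ 0.03049552, -0.09217314, -0.00904027, -0.0491791 , -0.11215585,
       -0.00379467]), 'tau': array([ 2.91819691e-03, -5.82720423e+01,  2.93063146e+01,  6.99763834e+00,
        6.72334674e-03, -1.74332413e-04]), 'tool_pos': array([ 0.17062027, -0.65256125,  0.2256094 ]), 'orientation': array([ 95.43483642,  89.90250412, 110.0819902 ]), 'force': array([ 0.21150474, -0.20120902,  0.0360698 ]), 'moment': array([-0.02501257,  0.0515482 , -0.03309125]), 'opening': 0.08743917053912724}
[[-0.001 -0.253  0.968]
 [ 0.002  0.968  0.253]
 [-1.     0.002 -0.   ]]Traceback (most recent call last):
  File "<stdin>", line 4, in <module>
  File "h.py", line 9, in save
    s=snapshot(n);return s,cloud(s)
                           ~~~~~^^^
  File "h.py", line 7, in cloud
    return np.stack([x,-y,-z],-1)@np.array(s["rotation"]).T+np.array(s["eye"])
           ~~~~~~~~~~~~~~~~~~~~~~~~~~~~~~~~~~~~~~~~~~~~~~~~^~~~~~~~~~~~~~~~~~~
ValueError: operands could not be broadcast together with shapes (400,640) (3,)
```

```bash
sed -i "s/@np.array(s\[\"rotation\"\]).T/@R.from_euler('xyz',s['rotation'],degrees=True).as_matrix().T/" h.py
python3 - <<'E'
from h import *
for n in ["top","scene"]:
    s,c=save(n);cv2.imwrite(f"pics/{n}0.png",s["pixels"]);np.savez(f"{n}0.npz",c=c,p=s["pixels"]);print(n,s["eye"],s["rotation"],s["camera_matrix"], [k for k in s])
    print(c[::80,::100].round(3).tolist())
E
```

```text
top [0.42115885 0.02611944 0.98997778] [ 11.7185055   -0.23510237 -89.99904861] [[435.13997352   0.         319.95623082]
 [  0.         435.13997352 191.2856731 ]
 [  0.           0.           1.        ]] ['pixels', 'range_z', 'camera_matrix', 'eye', 'rotation']
[[[1.549, 1.329, -0.6], [1.548, 0.918, -0.596], [1.553, 0.512, -0.601], [1.549, 0.101, -0.595], [1.547, -0.307, -0.59], [1.545, -0.715, -0.586], [1.552, -1.129, -0.593]], [[0.905, 0.807, -0.003], [0.903, 0.559, 0.003], [0.905, 0.316, -0.001], [0.906, 0.071, -0.002], [0.907, -0.175, -0.002], [0.906, -0.421, -0.0], [0.908, -0.668, -0.002]], [[0.701, 0.775, -0.0], [0.701, 0.54, 0.0], [0.702, 0.305, -0.002], [0.702, 0.069, -0.002], [0.702, -0.167, 0.002], [0.703, -0.404, -0.001], [0.702, -0.64, 0.001]], [[0.513, 0.746, 0.001], [0.513, 0.521, -0.0], [0.514, 0.295, -0.004], [0.514, 0.068, -0.005], [0.505, -0.143, 0.092], [0.514, -0.389, -0.003], [0.514, -0.614, 0.002]], [[0.339, 0.721, -0.0], [0.339, 0.502, 0.001], [0.339, 0.284, 0.001], [0.339, 0.066, 0.002], [0.339, -0.154, -0.002], [0.339, -0.373, -0.001], [0.338, -0.594, -0.0
[... 422 characters left out ...]
 [-1.575, -0.359, -0.002]], [[1.118, -2.266, -0.377], [0.619, -2.287, -0.562], [0.503, -0.9, 0.014], [0.186, -0.675, 0.002], [-0.123, -0.426, 0.004], [0.095, 0.093, 0.312], [-0.3, 0.199, 0.22]], [[1.322, -2.089, -0.738], [0.871, -1.74, -0.744], [0.728, -0.473, 0.002], [0.543, -0.186, 0.093], [0.232, -0.079, 0.003], [-0.015, 0.119, 0.004], [-0.272, 0.315, -0.002]], [[1.457, -1.44, -0.749], [1.079, -1.138, -0.748], [0.882, -0.177, 0.001], [0.677, -0.011, 0.003], [0.554, 0.214, 0.122], [0.26, 0.317, -0.001], [0.052, 0.483, -0.001]], [[1.54, -0.925, -0.708], [1.228, -0.702, -0.745], [0.904, -0.447, -0.75], [0.816, 0.177, 0.002], [0.641, 0.32, 0.005], [0.462, 0.46, 0.001], [0.283, 0.602, 0.001]]]
```

View pics/top0.png

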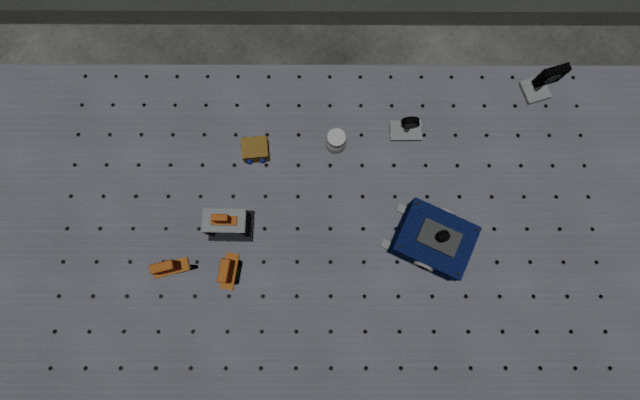

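View pics/scene0.png

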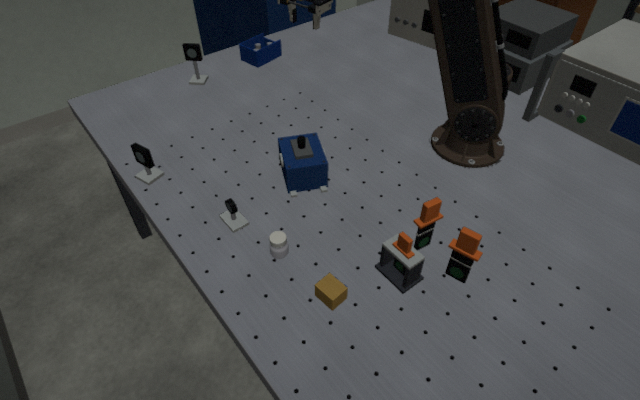

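```bash
cat >> h.py <<'E'
def rect(pts):
    (c,(w,h),a)=cv2.minAreaRect((pts[:,:2]*1000).astype(np.float32));return np.round(c,1),round(w,1),round(h,1),round(a,1)
E
python3 - <<'E'
from h import *
for n in ["top","scene"]:
    d=np.load(n+"0.npz");c=d["c"];p=d["p"];h=cv2.cvtColor(p,cv2.COLOR_BGR2HSV)
    print("==",n)
    def clus(m,name,mn=15):
        k,l,st,ce=cv2.connectedComponentsWithStats(m.astype(np.uint8))
        for i in range(1,k):
            if st[i,4]<mn: continue
            q=c[l==i]; zt=np.percentile(q[:,2],97)
            t=q[abs(q[:,2]-zt)<.006]
            print(name,ce[i].round(),"n",st[i,4],"z",np.percentile(q[:,2],[2,50,97]).round(3),"all",rect(q),"top",rect(t) )
    m=(c[...,2]>.02)&(c[...,0]>.3)&(c[...,0]<.9)&(abs(c[...,1])<.5)
    o=(h[...,0]<20)&(h[...,1]>120)&m
    clus(o,"orange")
    clus(m&(c[...,2]>.085)&(c[...,2]<.096)&(h[...,1]<80),"plate")
    b=m&(h[...,0]>95)&(h[...,0]<130)&(h[...,1]>120)
    clus(b&(abs(c[...,2]-.092)<.006),"enc")
    clus(m&(c[...,2]>.097)&(c[...,2]<.115)&(c[...,1]<0),"lidplate")
    clus(m&(c[...,2]>.12)&(c[...,1]<0),"knob",5)
    clus(m,"any")
d=np.load("top0.npz")["p"][180:300,130:270];e=np.load("scene0.npz")["p"][190:310,360:500]
cv2.imwrite("pics/crop.png",np.hstack([cv2.resize(x,None,fx=2.8,fy=4.0 if 0 else 2.8,interpolation=cv2.INTER_CUBIC) for x in(d,e)]))
E
```

```text
== top
orange [257. 158.] n 16 z [0.022 0.037 0.044] all (array([696.9, 165. ]), 2.6, 14.8, 10.5) top (array([696.8, 164.3]), 2.6, 13.5, 12.8)
orange [223. 219.] n 261 z [0.091 0.126 0.138] all (array([546. , 222.5]), 17.6, 51.8, 0.1) top (array([545.9, 222.6]), 31.6, 13.8, 87.8)
orange [228. 271.] n 589 z [0.049 0.132 0.169] all (array([430.8, 121. ]), 190.6, 69.5, 82.2) top (array([441.9, 202.8]), 16.9, 44.1, 82.9)
orange [169. 267.] n 529 z [0.108 0.15  0.169] all (array([447.8, 319.3]), 25.4, 69.5, 16.2) top (array([448.7, 319.5]), 18.1, 42.3, 14.1)
plate [223. 221.] n 758 z [0.086 0.089 0.092] all (array([546.4, 224.9]), 90.8, 50.5, 88.9) top (array([546.4, 224.9]), 90.8, 50.5, 88.9)
plate [423. 264.] n 23 z [0.085 0.086 0.091] all (array([ 455.6, -187.3]), 22.1, 5.8, 64.9) top (array([ 455.9, -187.4]), 22.1, 5.3, 64.9)
enc [436. 239.] n 3070 z [0.088 0.091 0.094] all (array([ 509.6, -219.3]), 150.6, 120.8, 64.6) top (array([ 509.6, -219.3]), 150.6, 120.7, 64.7)
lidplate [550.  72.] n 153 z [0.098 0.108 0.111] all (array([ 874.6, -485.8]), 19.5, 34.7, 16.2) top (array([ 874.8, -
[... 3498 characters left out ...]
 18.4, 46.5, 81.5)
any [231. 207.] n 154 z [0.023 0.066 0.081] all (array([ 776.2, -180.8]), 15.4, 41.8, 1.4) top (array([ 776.1, -179. ]), 15.3, 31.4, 0.9)
any [464. 252.] n 1169 z [0.024 0.113 0.17 ] all (array([450.7, 320.5]), 31.4, 71.4, 14.2) top (array([450.4, 320.3]), 20.8, 45.1, 12.6)
any [278. 242.] n 377 z [0.022 0.057 0.064] all (array([742.1, -11.6]), 44.6, 44.9, 11.7) top (array([740.4, -13. ]), 42.7, 40.1, 52.5)
any [403. 256.] n 1319 z [0.022 0.09  0.138] all (array([547.8, 223.7]), 93.5, 54.9, 88.8) top (array([548.7, 223.3]), 35.2, 16.4, 86.8)
any [331. 289.] n 670 z [0.021 0.046 0.049] all (array([718.8, 173.2]), 59.3, 61.9, 5.1) top (array([722.5, 172.8]), 51.5, 60.2, 5.8)
```

View pics/crop.png

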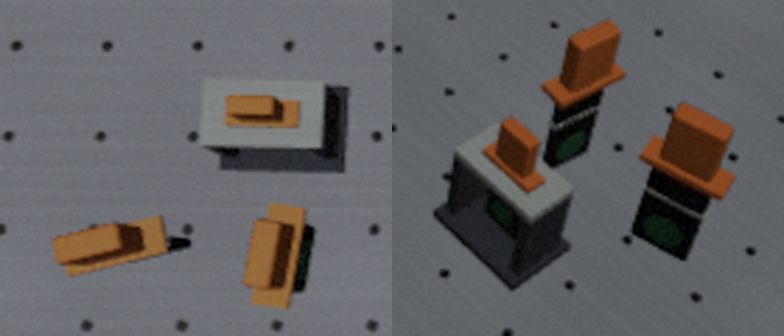

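The rack paddle at top (223,219) / scene (404,245) has a 34x14 mm grip, a 54x20 mm flange and its top at 137 mm, so it fits the description. The free-standing ones at top (229,270) and (170,267) have 44x18 mm grips and are 170 mm tall, so they are too big. The grey lid sits on the blue enclosure at top (438,238), with the knob at (442,236), world (0.511,-0.220). Next I move over the knob.

```bash
python3 -m crank '{"delta_pos":[[0.01,0.16,0.21],[0.01,0.16,0.21],[0.01,0.16,0.21],[0.01,0.16,0.21],[0.01,0.16,0.21],[0.01,0.16,0.21],[0.02,0.333,0.439],[0.02,0.333,0.439],[0.02,0.333,0.439],[0.02,0.333,0.439],[0.02,0.333,0.439],[0.02,0.333,0.439]],"turn":[[0,0,0],[0,0,0],[0,0,0],[0,0,0],[0,0,0],[0,0,0],[0,0,0],[0,0,0],[0,0,0],[0,0,0],[0,0,0],[0,0,0]],"grip":[1,1,1,1,1,1,1,1,1,1,1,1]}'
python3 - <<'E'
from h import *
o=get_obs();print(o["tool_pos"],o["orientation"],dtool([.511,-.2195,.2]))
E
```

```text
clock: 1.15
tool_pos: [0.4802, -0.2582, 0.2084]
orientation: [-9.2, 90.0, 5.4]
force: [0.7, -0.5, -0.4]
opening: 0.0876
[ 0.48021997 -0.25815394  0.20842773] [-9.21556302 89.98330683  5.44545044] [0.00843772 0.02960535 0.03955871]
```

```bash
python3 -m crank '{"delta_pos":[[0.008,0.029,0.039],[0.008,0.029,0.039],[0.008,0.029,0.039],[0.008,0.029,0.039]],"turn":[[0,0,0],[0,0,0],[0,0,0],[0,0,0]],"grip":[1,1,1,1]}'
python3 - <<'E'
from h import *
o=get_obs()
s,c=save("wrist");cv2.imwrite("pics/w1.png",s["pixels"])
m=(c[...,2]>.12)&(c[...,2]<.145)&(np.hypot(c[...,0]-.511,c[...,1]+.22)<.03)
print("knob",m.sum(),rect(c[m]),np.median(c[m][:,2]))
m=(abs(c[...,2]-.104)<.004)&(np.hypot(c[...,0]-.511,c[...,1]+.22)<.055)
print("lid",rect(c[m]),np.median(c[m][:,2]))
print(o["tool_pos"],dtool([.511,-.2195,.108]),o["clock"])
E
```

```text
clock: 1.48
tool_pos: [0.5098, -0.2216, 0.1999]
orientation: [159.7, 89.9, 174.4]
force: [0.5, -0.4, -0.2]
opening: 0.0875
knob 1059 (array([ 509.6, -220.2]), 23.4, 23.0, 18.4) 0.13612670404706198
lid (array([ 509.8, -220. ]), 82.3, 52.6, 65.1) 0.104333068519644
[ 0.50976806 -0.22161184  0.19992136] [0.0921895  0.00231834 0.00228488] 1.4833
```

View pics/w1.png

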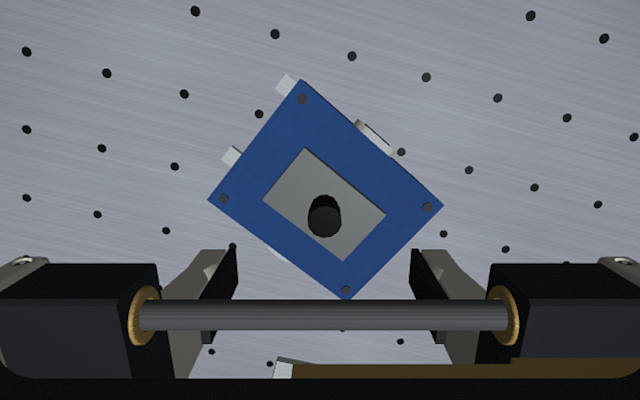

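The wrist view shows the knob at (325,215) centred on the lid, and its position matches the top camera's. I descend and grip.

```bash
python3 -m crank '{"delta_pos":[[0.03,0.001,0],[0.06,0.001,0],[0.08,0.001,0],[0.091,0.001,0],[0.091,0.001,0],[0.091,0.001,0],[0.091,0.001,0],[0.091,0.001,0],[0.091,0.001,0],[0.091,0.001,0],[0.091,0.001,0],[0.091,0.001,0]],"turn":[[0,0,0],[0,0,0],[0,0,0],[0,0,0],[0,0,0],[0,0,0],[0,0,0],[0,0,0],[0,0,0],[0,0,0],[0,0,0],[0,0,0]],"grip":[1,1,1,1,1,0,0,0,0,0,0,0]}'; python3 -m crank '{"delta_pos":[[0,0,0],[0,0,0],[0,0,0]],"turn":[[0,0,0],[0,0,0],[0,0,0]],"grip":[0,0,0]}'
```

```text
clock: 2.53
tool_pos: [0.5097, -0.2211, 0.1097]
orientation: [-17.1, 90.0, -2.4]
force: [0.1, -0.5, 0.6]
opening: 0.0468
clock: 2.78
tool_pos: [0.5096, -0.2212, 0.1093]
orientation: [169.0, 90.0, -176.3]
force: [-0.5, 0.2, 0.3]
opening: 0.0267
```

```bash
python3 -m crank '{"delta_pos":[[0,0,0],[0,0,0],[0,0,0],[0,0,0],[-0.01,0,0],[-0.02,0,0],[-0.04,0,0],[-0.06,0,0],[-0.06,0,0]],"turn":[[0,0,0],[0,0,0],[0,0,0],[0,0,0],[0,0,0],[0,0,0],[0,0,0],[0,0,0],[0,0,0]],"grip":[0,0,0,0,0,0,0,0,0]}'
python3 - <<'E'
from h import *
print(dtool([.50,.01,.17]),toolR(get_obs()).as_matrix().round(3))
E
```

```text
clock: 3.53
tool_pos: [0.5121, -0.222, 0.1746]
orientation: [-30.5, 89.6, -15.8]
force: [0.8, 0.0, -0.4]
opening: 0.0223
[0.00409907 0.22743548 0.04720388] [[ 0.007 -0.254  0.967]
 [-0.002  0.967  0.254]
 [-1.    -0.004  0.006]]
```

```bash
python3 -m crank '{"delta_pos":[[0,0.03,0.006],[0,0.06,0.012],[0,0.09,0.018],[0,0.12,0.024],[0,0.15,0.03],[0,0.18,0.037],[0,0.2,0.042],[0,0.215,0.046],[0,0.226,0.047],[0,0.226,0.047],[0,0.226,0.047],[0,0.226,0.047]],"turn":[[0,0,0],[0,0,0],[0,0,0],[0,0,0],[0,0,0],[0,0,0],[0,0,0],[0,0,0],[0,0,0],[0,0,0],[0,0,0],[0,0,0]],"grip":[0,0,0,0,0,0,0,0,0,0,0,0]}'
python3 - <<'E'
from h import *
o=get_obs();print(o["tool_pos"],o["force"])
s,c=save("scene");
m=(c[...,2]>.02)&(abs(c[...,1])<.08)&(abs(c[...,0]-.5)<.09)
s2=s["pixels"][120:320,240:440];cv2.imwrite("pics/s1.png",cv2.resize(s2,None,fx=2.5,fy=2.5))
E
```

```text
clock: 4.53
tool_pos: [0.4978, 0.0089, 0.1696]
orientation: [-16.9, 90.0, -2.2]
force: [-0.8, -0.4, -0.4]
opening: 0.0226
[0.4978354  0.00885187 0.16961272] [-0.75259203 -0.39947527 -0.37700079]
```

View pics/s1.png

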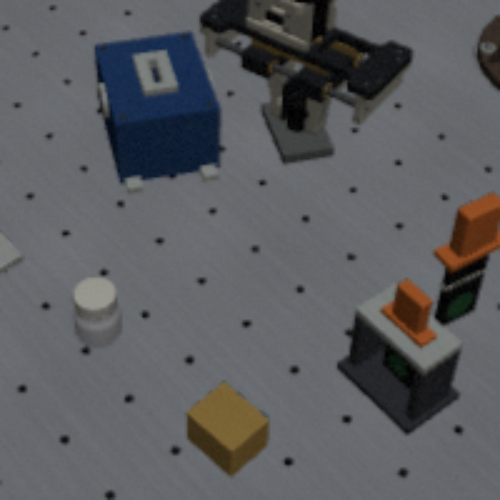

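The lid hangs level in the gripper at crop (297,140), and the slot is exposed at crop (157,72). I lower it.

```bash
python3 -m crank '{"delta_pos":[[0.03,0,0],[0.06,0,0],[0.09,0,0],[0.115,0,0],[0.13,0,0],[0.14,0,0],[0.144,0,0],[0.146,0,0],[0.148,0,0],[0.149,0,0],[0.149,0,0],[0.149,0,0]],"turn":[[0,0,0],[0,0,0],[0,0,0],[0,0,0],[0,0,0],[0,0,0],[0,0,0],[0,0,0],[0,0,0],[0,0,0],[0,0,0],[0,0,0]],"grip":[0,0,0,0,0,0,0,0,0,0,0,0]}'; python3 -m crank '{"delta_pos":[[0.001,0,0],[0.002,0,0],[0.003,0,0],[0.003,0,0],[0.003,0,0],[0.003,0,0]],"turn":[[0,0,0],[0,0,0],[0,0,0],[0,0,0],[0,0,0],[0,0,0]],"grip":[0,0,0,0,0,0]}'
```

```text
clock: 5.58
tool_pos: [0.4983, 0.0094, 0.021]
orientation: [6.3, 89.9, 21.0]
force: [-0.2, 0.4, -0.6]
opening: 0.022
clock: 6.08
tool_pos: [0.4979, 0.0094, 0.0174]
orientation: [-86.8, 90.0, -72.2]
force: [-0.6, 0.2, -1.3]
opening: 0.0222
```

```bash
python3 -m crank '{"delta_pos":[[0.0005,0,0],[0.001,0,0],[0.0015,0,0],[0.002,0,0],[0.002,0,0],[0.002,0,0],[0.002,0,0]],"turn":[[0,0,0],[0,0,0],[0,0,0],[0,0,0],[0,0,0],[0,0,0],[0,0,0]],"grip":[0,0,0,0,0,0,0]}'
python3 - <<'E'
from h import *
s,c=save("top")
m=(c[...,2]>.003)&(c[...,2]<.02)&(np.hypot(c[...,0]-.498,c[...,1]-.009)<.06)
q=c[m];print(len(q),rect(q),np.percentile(q[:,2],[10,50,90])) if len(q) else 0
# boss/slot
m=(abs(c[...,2]-.1)<.003)&(np.hypot(c[...,0]-.511,c[...,1]+.22)<.055);q=c[m];print("boss",len(q),rect(q),np.median(q[:,2]))
E
```

```text
clock: 6.67
tool_pos: [0.4979, 0.0093, 0.0162]
orientation: [-18.9, 90.0, -4.2]
force: [-4.1, 0.8, 11.9]
opening: 0.0223
4 (array([448.4,   2.4]), 3.8, 42.6, 28.9) [0.00369316 0.00638576 0.00872678]
boss 540 (array([ 509.6, -218.7]), 70.5, 40.5, 64.4) 0.09912699386082058
```

The lid is down, with 12 N of contact. I open and rise.

```bash
python3 -m crank '{"delta_pos":[[-0.0006,0,0],[-0.0006,0,0],[-0.0006,0,0],[-0.0006,0,0],[-0.0006,0,0],[-0.0006,0,0],[-0.0006,0,0],[-0.0006,0,0],[-0.02,0,0],[-0.06,0,0],[-0.1,0,0],[-0.14,0,0]],"turn":[[0,0,0],[0,0,0],[0,0,0],[0,0,0],[0,0,0],[0,0,0],[0,0,0],[0,0,0],[0,0,0],[0,0,0],[0,0,0],[0,0,0]],"grip":[0,0,1,1,1,1,1,1,1,1,1,1]}'
python3 - <<'E'
from h import *
o=get_obs();M=toolR(o).as_matrix();print(o["joint_pos"],M.round(3))
print("yaw of jaw",np.degrees(np.arctan2(M[1,1],M[0,1])),dtool([.5475,.2235,.24],o))
E
```

```text
clock: 7.72
tool_pos: [0.4972, 0.009, 0.1568]
orientation: [-168.5, 89.9, -153.9]
force: [0.6, 0.9, 0.5]
opening: 0.0832
[ 2.37297231e+01  7.25863743e+00 -2.69656997e+01  3.85110386e-03
 -5.58521282e+01 -9.90735951e+01] [[-0.001 -0.253  0.967]
 [-0.001  0.967  0.253]
 [-1.    -0.    -0.001]]
yaw of jaw 104.65830177333179 [-0.08338228  0.19473538  0.10278604]
```

```bash
python3 -m crank '{"delta_pos":[[-0.04,0.01,0.005],[-0.08,0.02,0.01],[-0.083,0.05,0.026],[-0.083,0.08,0.042],[-0.083,0.11,0.058],[-0.083,0.14,0.074],[-0.083,0.165,0.087],[-0.083,0.185,0.098],[-0.083,0.195,0.103],[-0.083,0.195,0.103],[-0.083,0.195,0.103],[-0.083,0.195,0.103]],"turn":[[-7,0,0],[-14,0,0],[-21,0,0],[-28,0,0],[-35,0,0],[-42,0,0],[-49,0,0],[-56,0,0],[-63,0,0],[-69,0,0],[-74,0,0],[-74,0,0]],"grip":[1,1,1,1,1,1,1,1,1,1,0.5,0.5]}'; python3 -m crank '{"delta_pos":[[0,0,0],[0,0,0],[0,0,0]],"turn":[[0,0,0],[0,0,0],[0,0,0]],"grip":[0.5,0.5,0.5]}'
python3 - <<'E'
from h import *
o=get_obs();M=toolR(o).as_matrix();print(o["tool_pos"],np.degrees(np.arctan2(M[1,1],M[0,1])),M.round(3))
s,c=save("wrist");cv2.imwrite("pics/w2.png",s["pixels"]);h=cv2.cvtColor(s["pixels"],cv2.COLOR_BGR2HSV)
near=np.hypot(c[...,0]-.547,c[...,1]-.2235)<.07
og=(h[...,0]<20)&(h[...,1]>120)&near
for a,b in [(.13,.145),(.089,.1)]:
    q=c[og&(c[...,2]>a)&(c[...,2]<b)];print(len(q),rect(q),np.median(q[:,2]))
q=c[near&~og&(abs(c[...,2]-.09)<.004)];print("plate",rect(q))
s,c=save("top")
q=c[(c[...,2]>.003)&(c[...,2]<.02)&(np.hypot(c[...,0]-.498,c[...,1]-.009)<.06)];print("lid",len(q),rect(q),np.percentile(q[:,2],[5,50,95]).round(4))
q=c[(abs(c[...,2]-.1)<.003)&(np.hypot(c[...,0]-.511,c[...,1]+.22)<.055)];print("boss",rect(q))
E
```

```text
clock: 8.72
tool_pos: [0.548, 0.2244, 0.2379]
orientation: [125.0, 90.0, -146.1]
force: [0.7, 0.0, -0.1]
opening: 0.0792
clock: 8.97
tool_pos: [0.5481, 0.2238, 0.2384]
orientation: [-26.2, 90.0, 62.3]
force: [1.3, 0.5, 0.3]
opening: 0.0597
[0.54814897 0.22383249 0.23843469] 178.51879918372254 [[ 0.    -1.     0.026]
 [ 0.     0.026  1.   ]
 [-1.    -0.     0.   ]]
709 (array([545.7, 223.4]), 33.5, 13.6, 87.3) 0.13717794658817456
461 (array([545.9, 225.7]), 56.8, 18.7, 88.1) 0.0954802418571053
plate (array([545.8, 224.5]), 90.0, 50.0, 88.8)
lid 782 (array([499.1,   5.7]), 86.0, 104.9, 10.4) [0.0068 0.0101 0.013 ]
boss (array([ 509.3, -218.8]), 70.0, 40.8, 64.4)
```

View pics/w2.png

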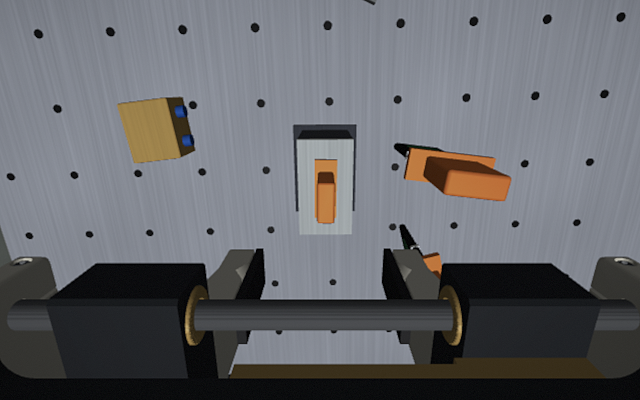

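The wrist view shows the rack paddle's grip at (326,197), aligned with the jaws; the big look-alike stands at (470,180) and another under the right finger at (425,260). I stay 8 mm above their tops with the gripper body.

```bash
python3 -m crank '{"delta_pos":[[0.03,0.002,0],[0.06,0.002,0],[0.09,0.002,0],[0.11,0.002,0],[0.12,0.002,0],[0.125,0.002,0],[0.125,0.002,0],[0.125,0.002,0],[0.125,0.002,0]],"turn":[[0,0,0],[0,0,0],[0,0,0],[0,0,0],[0,0,0],[0,0,0],[0,0,0],[0,0,0],[0,0,0]],"grip":[0.5,0.5,0.5,0.5,0.5,0.5,0.5,0.5,0.5]}'; python3 -m crank '{"delta_pos":[[0,0,0],[0,0,0],[0,0,0],[0,0,0],[0,0,0],[0,0,0],[0,0,0],[0,0,0],[0,0,0],[0,0,0]],"turn":[[0,0,0],[0,0,0],[0,0,0],[0,0,0],[0,0,0],[0,0,0],[0,0,0],[0,0,0],[0,0,0],[0,0,0]],"grip":[0,0,0,0,0,0,0,0,0,0]}'
```

```text
clock: 9.82
tool_pos: [0.5471, 0.2247, 0.1149]
orientation: [-55.4, 89.9, 33.3]
force: [0.3, 0.4, -0.2]
opening: 0.0438
clock: 10.65
tool_pos: [0.5462, 0.2241, 0.1135]
orientation: [-94.6, 90.0, -5.9]
force: [0.1, 0.3, 3.6]
opening: 0.0138
```

```bash
python3 -m crank '{"delta_pos":[[-0.003,0,0],[-0.01,0,0],[-0.02,0,0],[-0.035,0,0],[-0.055,0,0],[-0.08,0,0],[-0.105,0,0],[-0.125,0,0],[-0.135,0,0],[-0.14,0,0],[-0.14,0,0]],"turn":[[0,0,0],[0,0,0],[0,0,0],[0,0,0],[0,0,0],[0,0,0],[0,0,0],[0,0,0],[0,0,0],[0,0,0],[0,0,0]],"grip":[0,0,0,0,0,0,0,0,0,0,0]}'
python3 - <<'E'
from h import *
o=get_obs();M=toolR(o).as_matrix();print(o["tool_pos"],o["joint_pos"].round(1),M.round(3))
print(dtool([.5105,-.219,.25],o))
E
```

```text
clock: 11.57
tool_pos: [0.5463, 0.2243, 0.2544]
orientation: [-45.0, 89.9, 43.6]
force: [0.6, -0.4, -1.1]
opening: 0.0136
[0.54634767 0.22426231 0.25435269] [ 41.3  11.6  -8.   -0.  -70.3 -42.6] [[ 0.001 -1.     0.024]
 [ 0.001  0.024  1.   ]
 [-1.    -0.001  0.001]]
[ 0.00378313  0.02541243 -0.44398803]
```

```bash
python3 -m crank '{"delta_pos":[[0,0,-0.01],[0,0.001,-0.03],[0,0.003,-0.06],[0,0.006,-0.1],[0,0.008,-0.14],[0,0.01,-0.18],[0,0.012,-0.22],[0,0.015,-0.26],[0,0.017,-0.3],[0,0.02,-0.34],[0,0.022,-0.37],[0,0.024,-0.39]],"turn":[[2,0,0],[4,0,0],[6,0,0],[8,0,0],[10,0,0],[12,0,0],[14,0,0],[16,0,0],[18,0,0],[20,0,0],[22,0,0],[24,0,0]],"grip":[0,0,0,0,0,0,0,0,0,0,0,0]}'; python3 -c "
from h import *
o=get_obs();print(dtool([.5105,-.219,.25],o))"
```

```text
clock: 12.57
tool_pos: [0.5112, -0.1682, 0.2517]
orientation: [117.2, 89.8, -178.4]
force: [1.1, 0.7, -0.5]
opening: 0.014
[ 0.00170418 -0.0213473  -0.04609603]
```

```bash
python3 -m crank '{"delta_pos":[[0,-0.007,-0.015],[0,-0.015,-0.031],[0,-0.019,-0.041],[0,-0.021,-0.046],[0,-0.021,-0.046],[0,-0.021,-0.046],[0,-0.021,-0.046],[0,-0.021,-0.046]],"turn":[[0,0,0],[0,0,0],[0,0,0],[0,0,0],[0,0,0],[0,0,0],[0,0,0],[0,0,0]],"grip":[0,0,0,0,0,0,0,0]}'
cat > m.py <<'E'
from h import *
import sys
o=get_obs();M=toolR(o).as_matrix();print(o["tool_pos"],"jaw",np.degrees(np.arctan2(M[1,1],M[0,1])),"xaxis",M[:,0].round(4))
for n in ["wrist","scene","top"]:
    s,c=save(n);p=s["pixels"];cv2.imwrite(f"pics/{n}_{sys.argv[1]}.png",p);np.savez(f"{n}_{sys.argv[1]}.npz",p=p,c=c)
    h=cv2.cvtColor(p,cv2.COLOR_BGR2HSV);near=np.hypot(c[...,0]-.51,c[...,1]+.22)<.075
    q=c[(abs(c[...,2]-.1)<.003)&near&(np.hypot(c[...,0]-.51,c[...,1]+.22)<.055)]
    if len(q)>30: print(n,"boss",len(q),rect(q))
    q=c[(abs(c[...,2]-.092)<.0035)&(h[...,0]>95)&(h[...,0]<130)&(h[...,1]>120)&(np.hypot(c[...,0]-.51,c[...,1]+.22)<.11)]
    if len(q)>30: print(n,"enc",len(q),rect(q))
    og=(h[...,0]<20)&(h[...,1]>120)&near;q=c[og&(c[...,2]>.14)]
    if len(q)>30: print(n,"orange",len(q),rect(q),np.percentile(q[:,2],[3,50,97]).round(4))
    q=c[near&(c[...,2]>.13)&(c[...,2]<.225)&~og]
    if len(q)>30: print(n,"blade",len(q),rect(q),np.percentile(q[:,2],[2,50,98]).round(4))
E
python3 m.py a
python3 - <<'E'
import cv2,numpy as np
a=cv2.imread("pics/wrist_a.png");b=cv2.imread("pics/scene_a.png")[50:250,200:400]
cv2.imwrite("pics/ab.png",np.hstack([cv2.resize(a,(480,300)),cv2.resize(b,(300,300))]))
E
```

```text
clock: 13.23
tool_pos: [0.5124, -0.215, 0.2534]
orientation: [-31.0, 90.0, 33.7]
force: [-0.6, 0.3, -0.7]
opening: 0.0135
[ 0.51242206 -0.21502364  0.25339275] jaw 154.70436523660086 xaxis [ 2.e-04  1.e-04 -1.e+00]
wrist boss 2208 (array([ 509.1, -219.4]), 70.3, 40.0, 64.8)
wrist enc 14552 (array([ 509.5, -219.3]), 149.9, 119.5, 64.7)
wrist orange 5502 (array([ 503.5, -236.4]), 51.2, 69.2, 29.4) [0.2345 0.2773 0.3497]
wrist blade 177 (array([ 504.6, -230.1]), 7.5, 6.5, 66.2) [0.1536 0.1834 0.2053]
scene boss 181 (array([ 513. , -216.3]), 87.8, 83.8, 36.5)
scene enc 906 (array([ 512.6, -218.9]), 154.7, 118.3, 64.7)
scene orange 232 (array([ 523.2, -208.1]), 70.2, 80.4, 59.1) [0.2316 0.2731 0.493 ]
scene blade 83 (array([ 514.9, -214.8]), 43.2, 6.2, 67.1) [0.1552 0.1872 0.2187]
top enc 142 (array([ 460. , -262.4]), 29.1, 67.9, 65.9)
top orange 33 (array([ 497. , -185.2]), 86.8, 39.4, 32.0) [0.3355 0.6277 0.6811]
```

View pics/ab.png

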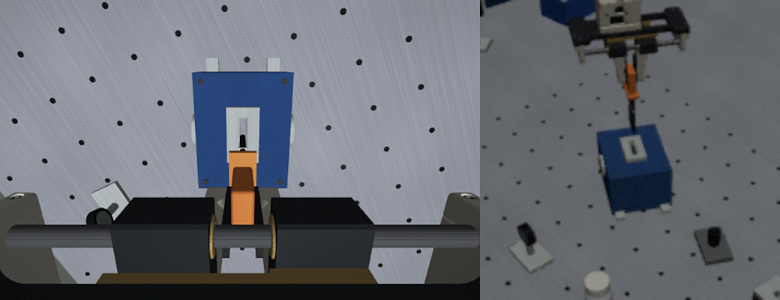

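The wrist view shows the blade aligned with the slot: blade edge at (242,140), slot at (243,125). I shift to centre and lower to 10 mm above the mouth.

```bash
python3 -m crank '{"delta_pos":[[0,0.0005,-0.0025],[0,0.0005,-0.0046],[0.01,0.0005,-0.0046],[0.02,0.0005,-0.0046],[0.03,0.0005,-0.0046],[0.038,0.0005,-0.0046],[0.04,0.0005,-0.0046],[0.04,0.0005,-0.0046],[0.04,0.0005,-0.0046],[0.04,0.0005,-0.0046],[0.04,0.0005,-0.0046]],"turn":[[0,0,0],[0,0,0],[0,0,0],[0,0,0],[0,0,0],[0,0,0],[0,0,0],[0,0,0],[0,0,0],[0,0,0],[0,0,0]],"grip":[0,0,0,0,0,0,0,0,0,0,0]}'
sed -i 's/c\[...,2\]>.13)/c[...,2]>.107)/' m.py
cat >> m.py <<'E'
# tool-frame coordinates (jaw y, tool z) relative to the TCP
T=lambda q:((q-np.array(o["tool_pos"]))@M)[:,1:]*1000
for n in ["wrist","scene"]:
    d=np.load(f"{n}_{sys.argv[1]}.npz");c=d["c"];h=cv2.cvtColor(d["p"],cv2.COLOR_BGR2HSV);r=np.hypot(c[...,0]-.51,c[...,1]+.22)
    e=T(c[(abs(c[...,2]-.092)<.0035)&(h[...,0]>95)&(h[...,0]<130)&(h[...,1]>120)&(r<.11)]);print(n,"enc y/z range",np.percentile(e,[.5,99.5],axis=0).round(1).tolist())
    e=T(c[(abs(c[...,2]-.1)<.003)&(r<.055)]);print(n,"boss",np.percentile(e,[1,99],axis=0).round(1).tolist())
    for a in (.105,.125,.145,.165):
        e=T(c[(c[...,2]>a)&(c[...,2]<a+.02)&(r<.05)])
        if len(e)>5: print(n,"blade",a,len(e),np.percentile(e,[3,97],axis=0).round(1).tolist())
E
python3 m.py b
python3 - <<'E'
import cv2,numpy as np
a=cv2.imread("pics/wrist_b.png")[60:260,220:430];b=cv2.imread("pics/scene_b.png")[110:190,260:344]
cv2.imwrite("pics/ab2.png",np.hstack([cv2.resize(a,(420,400)),cv2.resize(b,(380,400),interpolation=cv2.INTER_CUBIC)]))
E
```

```text
clock: 14.3
tool_pos: [0.5102, -0.2198, 0.2139]
orientation: [-76.3, 89.9, -11.6]
force: [-0.2, 1.1, -1.4]
opening: 0.0137
[ 0.51023647 -0.21980214  0.21387755] jaw 154.66041021124278 xaxis [ 9.e-04 -2.e-04 -1.e+00]
wrist boss 2386 (array([ 509.1, -219.7]), 69.7, 40.1, 64.7)
wrist enc 16545 (array([ 507.1, -224.9]), 137.4, 119.7, 64.7)
wrist orange 5599 (array([ 504.9, -234.5]), 40.5, 85.2, 64.6) [0.1951 0.2378 0.3101]
wrist blade 659 (array([ 501.2, -234.1]), 24.8, 43.8, 49.2) [0.1186 0.2192 0.2248]
scene boss 159 (array([ 511.4, -223. ]), 81.7, 85.9, 45.2)
scene enc 891 (array([ 512.2, -219.3]), 153.3, 118.9, 64.5)
scene orange 210 (array([ 519.7, -210.9]), 59.2, 80.5, 68.6) [0.1944 0.2313 0.4569]
scene blade 107 (array([ 516. , -214.5]), 34.2, 43.0, 20.5) [0.1168 0.1622 0.2242]
top boss 31 (array([ 492.7, -226.1]), 21.9, 16.2, 66.2)
top enc 178 (array([ 476.6, -258.1]), 50.2, 23.4, 64.9)
wrist enc y/z range [[-58.2, -74.6], [60.0, 59.7]]
wrist boss [[-18.5, -35.0], [21.0, 32.5]]
wrist blade 0.105 31 [[-1.9, -20.3], [3.4, -18.8]]
wrist blade 0.125 57 [[-1.8, -20.5], [3.2, -18.9]]
wrist blade 0.145 81 [[-2.2, -20.7], [3.5, -18.3]]
wrist blade 0.165 13 [[-1.3, -20.6], [2.8, -19.6]]
scene enc y/z range [[-60.5, -73.4], [56.5, 77.5]]
scene boss [[-33.2, -39.8], [37.9, 37.1]]
scene blade 0.105 13 [[-4.3, -8.1], [5.0, 29.2]]
scene blade 0.125 21 [[-4.4, -10.1], [0.7, 21.0]]
scene blade 0.145 27 [[-4.8, -14.9], [1.2, 21.0]]
scene blade 0.165 20 [[-4.2, 2.7], [2.0, 21.7]]
```

View pics/ab2.png

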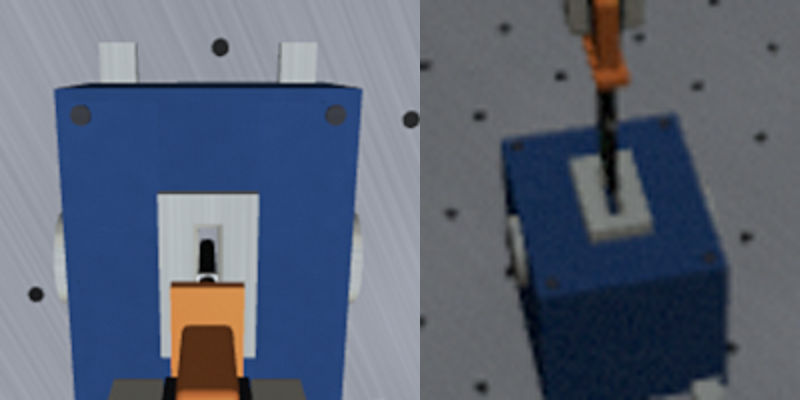

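Slot and blade agree to about 0.5 mm in both axes: blade tip at crop (206,245), slot at (208,240). I make a small correction and go down slowly through the metal.

```bash
python3 -m crank '{"delta_pos":[[0,0.0003,0.0005],[0.004,0.0003,0.0005],[0.007,0.0003,0.0005],[0.009,0.0003,0.0005],[0.011,0.0003,0.0005],[0.013,0.0003,0.0005],[0.015,0.0003,0.0005],[0.015,0.0003,0.0005],[0.015,0.0003,0.0005]],"turn":[[0,0,0],[0,0,0],[0,0,0],[0,0,0],[0,0,0],[0,0,0],[0,0,0],[0,0,0],[0,0,0]],"grip":[0,0,0,0,0,0,0,0,0]}'
```

```text
clock: 15.2
tool_pos: [0.5098, -0.2192, 0.1982]
orientation: [113.7, 90.0, 178.4]
force: [0.7, 1.6, -1.1]
opening: 0.0138
```

```bash
python3 -m crank '{"delta_pos":[[0.002,0,0],[0.004,0,0],[0.006,0,0],[0.008,0,0],[0.01,0,0],[0.012,0,0],[0.014,0,0],[0.014,0,0]],"turn":[[0,0,0],[0,0,0],[0,0,0],[0,0,0],[0,0,0],[0,0,0],[0,0,0],[0,0,0]],"grip":[0,0,0,0,0,0,0,0]}'; python3 -m crank '{"delta_pos":[[0.002,0,0],[0.005,0,0],[0.008,0,0],[0.011,0,0],[0.014,0,0],[0.017,0,0],[0.02,0,0],[0.02,0,0]],"turn":[[0,0,0],[0,0,0],[0,0,0],[0,0,0],[0,0,0],[0,0,0],[0,0,0],[0,0,0]],"grip":[0,0,0,0,0,0,0,0]}'
```

```text
clock: 15.87
tool_pos: [0.5096, -0.2191, 0.1838]
orientation: [101.1, 90.0, 165.7]
force: [-0.6, 0.2, -1.2]
opening: 0.0135
clock: 16.53
tool_pos: [0.5094, -0.2191, 0.1636]
orientation: [102.2, 89.9, 166.9]
force: [0.2, -0.6, -1.0]
opening: 0.0141
```

```bash
python3 -m crank '{"delta_pos":[[0.002,0,0],[0.004,0,0],[0.006,0,0],[0.008,0,0],[0.01,0,0],[0.01,0,0],[0.01,0,0],[0.01,0,0]],"turn":[[0,0,0],[0,0,0],[0,0,0],[0,0,0],[0,0,0],[0,0,0],[0,0,0],[0,0,0]],"grip":[0,0,0,0,0,0,0,0]}'
python3 - <<'E'
from h import *
o=get_obs();print(o["tool_pos"],toolR(o).as_matrix()[:,0].round(4))
ims=[]
for n in ["wrist","scene"]:
    s,c=save(n);p=s["pixels"];h=cv2.cvtColor(p,cv2.COLOR_BGR2HSV);r=np.hypot(c[...,0]-.51,c[...,1]+.22)
    q=c[(h[...,0]<20)&(h[...,1]>120)&(r<.04)&(c[...,2]<.2)];print(n,"orange z",np.percentile(q[:,2],[1,10,50,90,99]).round(4))
    zz=q[:,2];f=q[(zz>.126)&(zz<.140)];print("flange",len(f),np.percentile(f[:,2],[5,50,95]).round(4))
    ims.append(cv2.resize(p[60:260,220:430] if n=="wrist" else p[100:190,255:350],(400,400),interpolation=cv2.INTER_CUBIC))
    if n=="scene":
        q=c[(np.hypot(c[...,0]-.499,c[...,1]-.009)<.06)&(c[...,2]>.006)];print("lid z",np.percentile(q[:,2],[5,50,99]).round(4),rect(q[q[:,2]<.016]))
cv2.imwrite("pics/fin.png",np.hstack(ims))
E
```

```text
clock: 17.2
tool_pos: [0.5099, -0.2192, 0.1544]
orientation: [-127.0, 90.0, -62.4]
force: [0.8, -0.1, -1.1]
opening: 0.0141
[ 0.50987027 -0.21919167  0.15440763] [ 0.e+00 -1.e-04 -1.e+00]
wrist orange z [0.1344 0.136  0.1694 0.1786 0.1793]
flange 965 [0.135  0.1363 0.1375]
scene orange z [0.1115 0.1362 0.1585 0.1805 0.1926]
flange 39 [0.133  0.1367 0.1393]
lid z [0.0115 0.5485 0.5829] (array([506.4,   6.9]), 84.6, 68.4, 60.7)
```

View pics/fin.png

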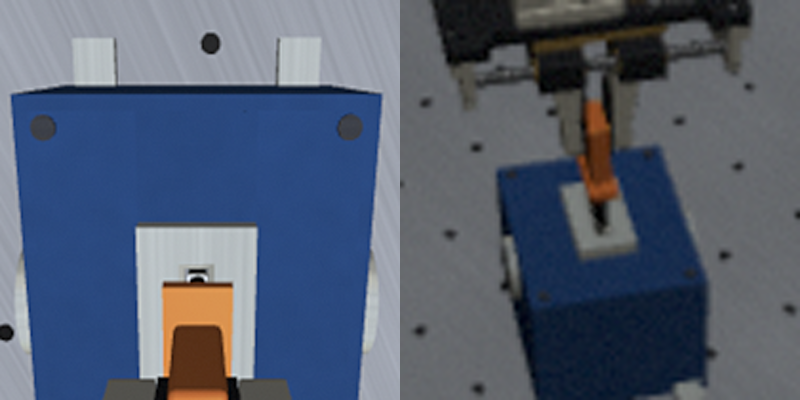

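The blade is in the slot, with the white line just above the mouth at (197,270) and the flange top at 136 mm (wanted 135). I lower 1 mm more, settle, check the lid and hand in.

```bash
python3 -m crank '{"delta_pos":[[0.001,0,0],[0.001,0,0],[0.001,0,0],[0.001,0,0],[0.001,0,0],[0.001,0,0],[0.001,0,0],[0.001,0,0],[0.001,0,0],[0.001,0,0],[0.001,0,0],[0.001,0,0]],"turn":[[0,0,0],[0,0,0],[0,0,0],[0,0,0],[0,0,0],[0,0,0],[0,0,0],[0,0,0],[0,0,0],[0,0,0],[0,0,0],[0,0,0]],"grip":[0,0,0,0,0,0,0,0,0,0,0,0]}'
python3 - <<'E'
from h import *
s,c=save("scene");q=c[(np.hypot(c[...,0]-.499,c[...,1]-.009)<.055)&(c[...,2]<.1)&(c[...,2]>.006)]
for a,b in((.006,.016),(.03,.06)):
    t=q[(q[:,2]>a)&(q[:,2]<b)];print(len(t),rect(t) if len(t)>3 else 0,np.median(t[:,2]))
s,c=save("wrist");h=cv2.cvtColor(s["pixels"],cv2.COLOR_BGR2HSV);z=c[(h[...,0]<20)&(h[...,1]>120)&(np.hypot(c[...,0]-.51,c[...,1]+.22)<.04)][:,2]
print("flange",np.median(z[(z>.126)&(z<.14)]));o=get_obs();print(o["tool_pos"],abs(o["qvel"]).max(),o["opening"])
print(close_job())
E
```

```text
clock: 18.3
tool_pos: [0.5098, -0.2192, 0.1533]
orientation: [139.1, 90.0, -156.2]
force: [-0.6, -0.3, -1.3]
opening: 0.0139
333 (array([495. ,  12.8]), 86.4, 68.8, 62.3) 0.012228425200067616
76 (array([500.9,  10.1]), 25.2, 21.9, 51.0) 0.04282244807867536
flange 0.1352000260088314
[ 0.50986981 -0.21916143  0.15336008] 0.0918243779865584 0.013901267525286655
the job is handed in; nothing more can be done
None
```

I handed the job in at about 18 s of robot time, within the 72 s limit. The handing-in call reports no verdict.

**Lid:** I lifted it off by its knob and set it on the open bench at about (0.50, 0.01). It stands upright: the last check put the plate at 12 mm and the knob top at 43 mm, against 11 and 43 given. The set-down peaked at about 12 N on the wrist force reading.

**Paddle:** I took the one in the rack; the two larger look-alikes standing nearby were not used. The blade went down through the slot with no push-back from the metal: every wrist force reading stayed under about 2 N.

**Final hold:** The flange top measured 135.2 mm, which puts the white line about level with the slot's mouth at 100 mm. The tool is vertical and still, and the grip is holding at 13.9 mm on the 14 mm grip block.

**Disagreements and gaps:**
- The cameras differ by about 2–3 mm on absolute position, so I aligned the blade to the slot by relative measurement in the wrist view.
- The lid's outline in the last scene image measured 86 x 69 mm instead of 82 x 52 mm. I put that down to depth noise at low height, since its height and knob agree.
- I did not measure the lens mount, screw jar and brass block again at the end. The moves stayed well clear of them.

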